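Wedge the gel cassette tight in the electrophoresis tank

ROBOT

A 6-joint arm with a two-finger parallel gripper is mounted at the origin on the work surface. World frame = base frame: x ahead of the robot, y to its left, z up, the work surface at z = 0. Lengths are in m, angles in rad, forces in N, time in s.
With the tool pointing down it reaches from about 0.3 to 0.775 m from the base axis. Payload 14.6 kg.
Tool frame: the origin (TCP) lies at the centre of the arm's flange, where the gripper is bolted on; the fingertips stand 199 mm ahead of it and the grasp point (between the pads) lies 180 mm ahead of it; z points along the fingers, y is the line along which they close (so a half turn about z gives the same grasp; the last joint's range is limited). The gripper opens to 94 mm and grips with 3 to 60 N. Pads are 16 mm wide; open, the fingers measure 119 mm over their backs; the gripper's body (75 mm by 177 mm) begins 78 mm behind the grasp point.
Start: joints at [-1.217, 0.3, 1.521, -0, 1.321, -0.067], TCP at [0.225, -0.502, 0.405] pointing down, gripper open.
Joint ranges: [-3.03, 3.03], [-0.79, 2.21], [0.23, 2.52], [-1.04, 4.18], [0, 3.07], [-2.55, 2.55]. Speed limits (rad/s): [2.22, 2.22, 2.57, 3.14, 3.14, 3.14].

INTERFACE

Orientations are given as [roll, pitch, yaw] about the fixed x, y, z axes, in that order (R = Rz(yaw) Ry(pitch) Rx(roll)).
In Python, from station import ctrl gives the robot as it stands. The module is installed in compiled form; this text tells all that it offers.
- The arm moves only by the tool servo_tool, never from a script. Its argument "motion" is a list of rows, each a list of 5 numbers: the closure, from 0 (fully open) to 1 (shut), then the shift along the world's x, y, z in cm, then the turn about the world's z in degrees. A call has 1 to 20 rows; each row is the pose to reach, as a shift and turn from the pose commanded when the call began; what a row does not reach only later rows make up. A row lasts 1/8 s, in which the tool goes at most 62.5 mm and 10.7 degrees, less where a joint would pass 70% of its speed; a pose out of reach is approached as far as the arm can. A call with a gripper value outside its range is refused whole. The fingers move at their own pace and stop on an object; "squeeze" is the grip in N (left out, the last holds). Time passes only in rows, so rows that repeat a pose let the fingers close. It gives the time, the measured TCP pose, the force, the opening and the grip force at its end, in the units of the state.
- ctrl.get_obs(): the state, without advancing time (a new reading comes with each control period).
- ctrl.camera(name): name is "side" or "top"; returns a dict with "image" (400x640x3 uint8, red, green, blue), "fx", "fy", "cx", "cy" (pixels), "camera_from_world" (4x4, takes a point from world to camera coordinates). Camera axes: x right, y up, looking along -z (the intrinsics and any distortion apply to the point x, -y, -z); pixel columns grow to the right and rows downward; lengths in m; the calibration is good to about 2 mm. A picture is of the moment at which its call begins. There is no depth.
- ctrl.hand_in(): hands the job in; it is judged then, once.
The state is a dict: "time_s": time; "qpos": joint angles; "joint_vel": joint speeds; "tau": joint torques, N m; "ee_pos": TCP position; "eef_rot": TCP orientation; "force": force on the tool from outside, world axes, zero at the start; "moment": the same for the moment, N m; "grip_width": finger opening in m; "grip_force": force on a finger pad.
Only numpy, scipy, OpenCV 4.12 (cv2) and the standard library are available. Lean on these libraries where they do the work, as an engineer would, in place of code of your own. Each camera call takes 0.05 s, during which the arm holds its last target. There are 200 camera calls.

TASK

The gel cassette stands loose in the electrophoresis tank. Take the orange wedge from the white draining rack, slip it thin end down into the gap between the cassette and the ribbed tank wall, midway along, and tap or press it down until it locks and clamps the cassette tight against its gasket - firmly, but not so hard that the cassette cracks. Leave the wedge standing in the gap by itself and the other things on the bench where they are.

Things in the scene. Friction and masses are not known exactly. Their poses are not given: they have to be found in the camera images.
- tank: Clear open-topped gel tank, fixed to the bench, 130 (x) x 150 (y) x 112 mm high; origin at the centre of its underside, z up. Across it, facing its ribbed -x wall, stands the gel cassette (100 x 100 x 8 mm, glass with blue side strips) loose against the rubber gasket of a white core. The core's red and black jacks reach 138 mm above the bench, about 45 mm from the gap towards +x.
- gap (a point): Middle of the mouth of the gap between ribs and cassette, 106 mm above the bench, 6 mm below the tank's rim; axes as the tank's (x from ribs to cassette, y along the gap). The mouth is 17.5 to 24.5 mm wide (x), 100 mm long (y): the upright cassette face is about 10.5 mm towards +x, but sits up to 3.5 mm either way, so the wedge's tip gets snug anywhere 30 to 70 mm below the mouth; this must be felt.
- rib_top (a point): Point on the mouth's edge midway between the two grey ribs (10 mm wide, at y = -20 and +20 mm) of the tank's -x wall, on the line of their faces: 10.5 mm to -x of gap. Rib faces slope 1:5 so that the gap narrows downwards: 85 mm below the mouth they are 17 mm further towards +x. Axes as the tank's.
- wedge_head (a point): Orange plastic wedge, 140 g, 129 mm tall, upright in the rack, thin end down. This point is the centre of its head, a grip block 24 (x) x 40 (y) x 44 mm high. Under the head is the taper, 85 mm tall, 60 mm wide (y): front face upright at x = +12 mm, back face sloping 1:5 from x = -16 mm under the head to x = +1 mm at the thin end. The front (+x) must face the cassette (tank's +x).
- wedge_top (a point): Centre of the flat top of the wedge's head, where it is tapped; 22 mm above wedge_head. Same axes. Slowly pushed straight down here, the snug wedge sinks about 0.4 mm per N and squeezes the cassette with 1 to 1.3 times the push; it stays down when let go. Locked well when it sinks under 1 mm more at a second push of 15 to 18 N; below 12 N it is loose, above 23 N the cassette may crack.
- wedge_tip (a point): Middle of the wedge's thin end, which is 11 mm thick (x) and 60 mm wide (y): 107 mm below wedge_head and 6.5 mm towards +x. Same axes.
- rack: White draining rack, fixed, base 150 x 110 x 8 mm; origin on the bench under the wedge's slot, base from x = -47 to +103 mm. The wedge stands in it between four fins 68 mm high (above the bench) with about 1 mm of play, axes as the rack's; lift it 80 mm to clear them. Two glass plates stand at its +x side.
- plate_a: Glass plate 5 x 100 x 80 mm standing in the rack at x = +59 mm; leave alone. Origin at the centre of its lower edge.
- plate_b: Like plate_a, at x = +83 mm of the rack; leave alone.
- tip_box: Blue pipette-tip box 125 x 85 x 67 mm; leave alone. Origin under its centre.
- bottle: Amber reagent bottle, 70 mm across, 150 mm high; leave alone. Origin under its centre.
- tube_rack: Green microtube rack 60 x 150 x 40 mm; leave alone. Origin under its centre.
- beaker: Small glass beaker, 54 mm across, 70 mm high; leave alone. Origin under its centre.
- egg_tray: Pale foam tray 110 x 160 mm with white eggs, 73 mm high; leave alone. Origin under its centre.
- jar: White jar with red lid, 60 mm across, 75 mm high; leave alone. Origin under its centre.
Things that resemble listed ones, but are neither listed nor needed, are in the scene too. Of the things shaped like the part that bears wedge_head, the orange one is meant.

How it is judged:
On the way, in this order (a step that is already met when the one before it is completed fails the run):
1. the wedge stands thin end down in the gap, its tip at least 15 mm below the mouth (x of wedge_tip in the frame of tank between -0.056 and -0.02 m and y of wedge_tip in the frame of tank between -0.025 and 0.025 m and angle between the z axis of wedge_tip and the z axis of tank, either way round below 0.1 rad and z of wedge_tip in the frame of tank below 0.091 m), for 0.1 s.
2. the wedge is driven, its tip at least 15 mm below the mouth, until it is squeezed against the ribs with at least 12 N (all of step 1 and contact force between wedge and tank above 12 N), for 0.2 s.
At the end, for the whole second after the job is handed in: The wedge, let go and at rest, stands upright (within 0.1 rad) thin end down in the gap, its tip at least 15 mm below the mouth and within 25 mm of the gap's middle along y, and is locked by itself: squeezed between cassette and ribs with 12 to 32 N (all of step 2 and contact force between wedge and tank below 32 N and linear speed of wedge below 0.01 m/s); the robot touches nothing.
It fails at once if the wedge is forced: it presses on the tank with more than 32 N, which cracks the cassette (contact force between wedge and tank above 32 N).
It fails at once if a bystander is moved more than 20 mm (distance of any of plate_a, plate_b, tip_box, bottle, tube_rack, beaker, egg_tray, jar from where it was at the start of the episode above 0.02 m).
It also fails if it takes over 51 s, if anything falls off the work surface, if the arm or the gripper's body presses on something with over 40 N, if the wrist force passes 120 N, or if a joint passes its speed limit or range.

## Working session

There is one attempt and no reset: what is moved stays moved. The work goes in short steps, Python scripts to look and compute and a tool call to move; the robot and the scene stay as the last step left them, time stands still between calls to the robot, and variables do not carry over. Pictures are saved under pics/ and viewed, at most 10 in all, crops included, and the job is handed in when it is done.

Besides the shell and the picture viewer there is one more tool, called after "Emit:" as name(argument=value, ...) on one line, values as JSON. servo_tool: Moves the arm, as the interface text tells. Its arguments: {"type":"object","properties":{"motion":{"type":"array","items":{"type":"array","items":{"type":"number"}}},"squeeze":{"type":"number"}},"required":["motion"]}

```bash
mkdir -p pics; cat > h.py <<'E'
import numpy as np, cv2
from station import ctrl
def shot(n,f=None):
    c=ctrl.camera(n)
    if f: cv2.imwrite('pics/'+f,cv2.cvtColor(c['image'],cv2.COLOR_RGB2BGR))
    return c
def ray(c,u,v):
    M=np.array(c['camera_from_world']);R=M[:3,:3];t=M[:3,3]
    d=R.T@np.array([(u-c['cx'])/c['fx'],-(v-c['cy'])/c['fy'],-1]);return -R.T@t,d
def onz(c,u,v,z):
    o,d=ray(c,u,v);return o+d*(z-o[2])/d[2]
def proj(c,p):
    M=np.array(c['camera_from_world']);q=M[:3,:3]@np.array(p)+M[:3,3]
    return np.array([c['cx']+c['fx']*q[0]/-q[2],c['cy']+c['fy']*(-q[1])/-q[2]])
E
python3 - <<'E'
from h import *
for n in('top','side'):
    c=shot(n,n+'0.png'); print(n,c['fx'],ray(c,320,200)[0].round(3),ray(c,320,200)[1].round(3),[k for k in c])
print(ctrl.get_obs())
E
```

```text
top 377.3271949828926 [0.355 0.043 1.23 ] [ 0.193 -0.017 -0.981] ['image', 'fx', 'fy', 'cx', 'cy', 'camera_from_world']
side 445.2196708801742 [0.01  0.857 0.938] [ 0.449 -0.617 -0.646] ['image', 'fx', 'fy', 'cx', 'cy', 'camera_from_world']
{'time_s': 0.1, 'qpos': array([-1.21661247e+00,  3.00394741e-01,  1.52152445e+00,  1.16588311e-05,
        1.32070352e+00, -6.65905452e-02]), 'joint_vel': array([-0.00048728, -0.0003958 , -0.00072389, -0.00019337, -0.00021805,
        0.00106085]), 'tau': array([ 7.48861180e-05, -5.32646370e+01, -3.53283048e+01,  7.09125493e-02,
        2.34738673e-02, -6.74918101e-05]), 'ee_pos': array([ 0.22464798, -0.50199161,  0.40415207]), 'eef_rot': array([-3.14056563e+00, -7.98093599e-05,  4.20771466e-01]), 'force': array([0.1846964 , 0.03787528, 0.30722413]), 'moment': array([ 0.01844445, -0.0138692 , -0.02480073]), 'grip_force': 0.0, 'grip_width': 0.09423829512460905}
```

View pics/top0.png

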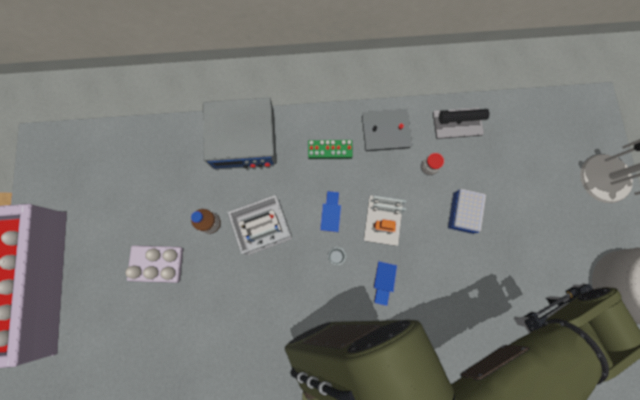

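View pics/side0.png

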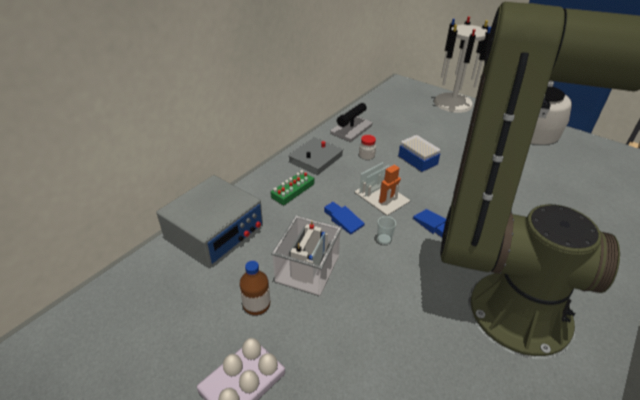

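The top view shows the orange wedge at (385,226) in the white rack, the tank at (260,224), plates at (388,205) and the bottle at (205,220). The side view shows the wedge at (390,185) and the tank at (307,255). I'll zoom in on both.

```bash
python3 - <<'E'
from h import *
T=cv2.imread('pics/top0.png');S=cv2.imread('pics/side0.png')
z=lambda I,x,y,w,h,k:cv2.resize(I[y:y+h,x:x+w],None,fx=k,fy=k,interpolation=cv2.INTER_CUBIC)
a=z(T,220,188,80,70,5);b=z(T,355,188,60,60,5)
c=z(S,265,205,80,90,5)[:, :];d=z(S,350,155,65,60,5)
W=np.zeros((600,800,3),np.uint8)
W[:300,:400]=a[:300];W[:300,400:700]=b
W[300:,:400]=z(S,265,210,100,75,4);W[300:540,400:660]=z(S,350,155,65,60,4)
cv2.imwrite('pics/zoom.png',W)
c=ctrl.camera('top');s=ctrl.camera('side')
print('rack0',onz(c,385,226,.129),'tank',onz(c,260,224,.11))
for n,k in(('top',c),('side',s)):
    I=k['image'];H=cv2.cvtColor(I,cv2.COLOR_RGB2HSV)
    m=cv2.inRange(H,(5,150,90),(18,255,255))
    N,L,st,ce=cv2.connectedComponentsWithStats(m)
    print(n,[(st[i].tolist(),ce[i].round(1)) for i in range(1,N) if st[i,4]>20])
E
```

```text
rack0 [ 0.47968685 -0.16025786  0.129     ] tank [0.51603903 0.20760235 0.11      ]
top [([375, 220, 20, 11, 164], array([385.4, 225.1]))]
side [([380, 165, 20, 38, 387], array([389.3, 181.7])), ([241, 274, 26, 19, 359], array([253.2, 283.1]))]
```

View pics/zoom.png

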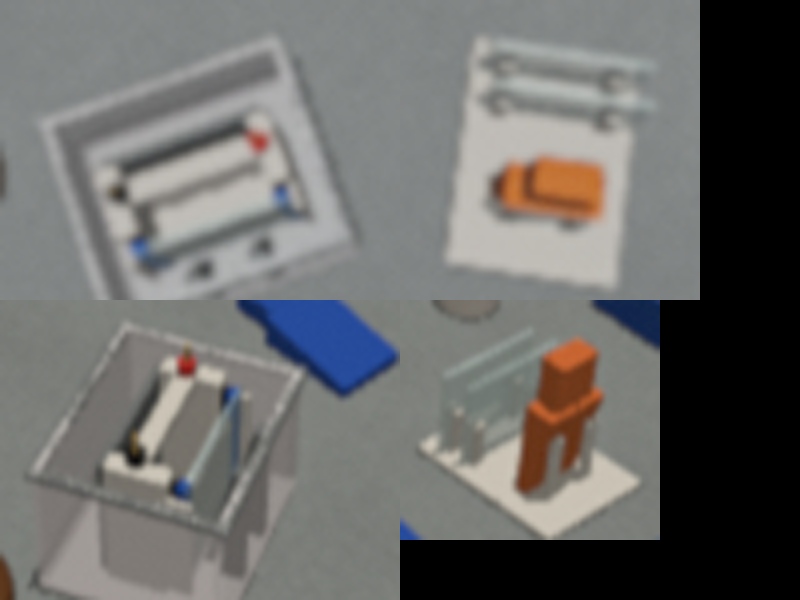

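The zoom shows the tank rim corners in the top view at about (228.4,212.4), (275.6,196) and (291.4,237). The rib feet are on the -x side at about (260,242) and (272.5,237.5). The wedge head is at about (390,223), with the plates on its +x side.

```bash
python3 - <<'E'
from h import *
T=cv2.imread('pics/top0.png');c=ctrl.camera('top');s=ctrl.camera('side')
H=cv2.cvtColor(c['image'],cv2.COLOR_RGB2HSV)
m=cv2.inRange(H,(0,0,175),(179,60,255));m[:, :355]=0;m[:,415:]=0;m[:190]=0;m[250:]=0
p=np.argwhere(m)[:,::-1].astype(np.float32)
W=np.array([onz(c,u,v,.008)[:2] for u,v in p],np.float32)
r=cv2.minAreaRect(W);print('rack base',r,cv2.boxPoints(r).round(4).tolist())
# wedge: bright top face in both views
for n,k in(('top',c),('side',s)):
    H=cv2.cvtColor(k['image'],cv2.COLOR_RGB2HSV);m=cv2.inRange(H,(5,150,90),(18,255,255))
    ys,xs=np.where(m);q=(xs>350);V=H[ys[q],xs[q],2];print(n,np.percentile(V,[5,25,50,75,95]))
    sel=m.copy();sel[H[...,2]<np.percentile(V,60)]=0;sel[:,:350]=0
    ys,xs=np.where(sel);print(xs.mean(),ys.mean(),cv2.minAreaRect(np.c_[xs,ys].astype(np.float32)),onz(k,xs.mean(),ys.mean(),.137))
z=lambda I,x,y,w,h,k:cv2.resize(I[y:y+h,x:x+w],None,fx=k,fy=k,interpolation=cv2.INTER_CUBIC)
I=np.zeros((600,800,3),np.uint8);I[:]=0
I[:600]=z(T,224,192,80,60,10)
for x in range(0,800,100):cv2.line(I,(x,0),(x,6),(0,0,255),1)
cv2.imwrite('pics/z1.png',I)
S=cv2.imread('pics/side0.png');cv2.imwrite('pics/z2.png',z(S,265,213,80,60,10))
E
```

```text
rack base ((0.5140361189842224, -0.17941617965698242), (0.10571559518575668, 0.14519156515598297), 76.7637710571289) [[0.43130001425743103, -0.2142000049352646], [0.5726000070571899, -0.2475000023841858], [0.5968000292778015, -0.1446000039577484], [0.4555000066757202, -0.11129999905824661]]
top [128.45 158.   188.   195.   196.  ]
387.67164179104475 223.73134328358208 ((385.5, 223.5), (7.0, 17.0), 90.0) [ 0.48478887 -0.16729624  0.137     ]
side [103.  106.  112.  146.5 199. ]
391.360248447205 175.944099378882 ((390.2000732421875, 175.90000915527344), (16.099689483642578, 21.0190372467041), 63.43495178222656) [ 0.46498756 -0.12758107  0.137     ]
```

View pics/z1.png

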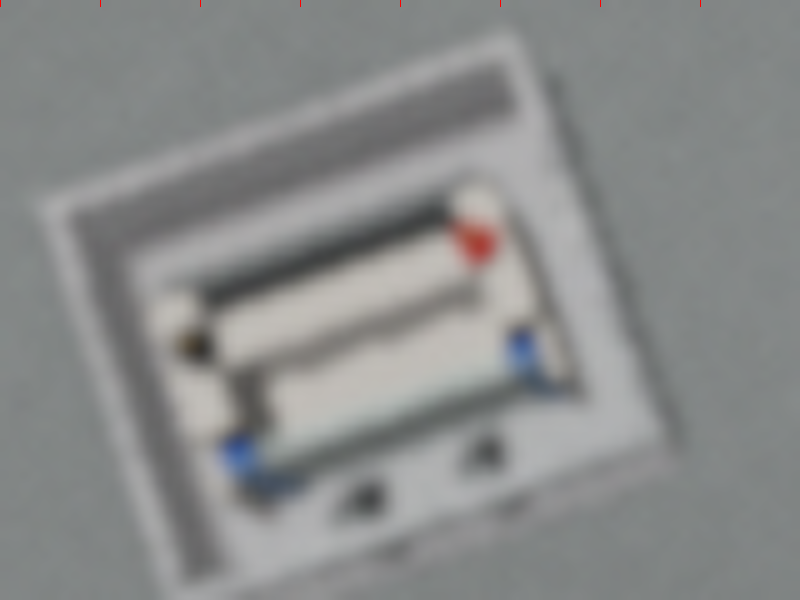

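View pics/z2.png

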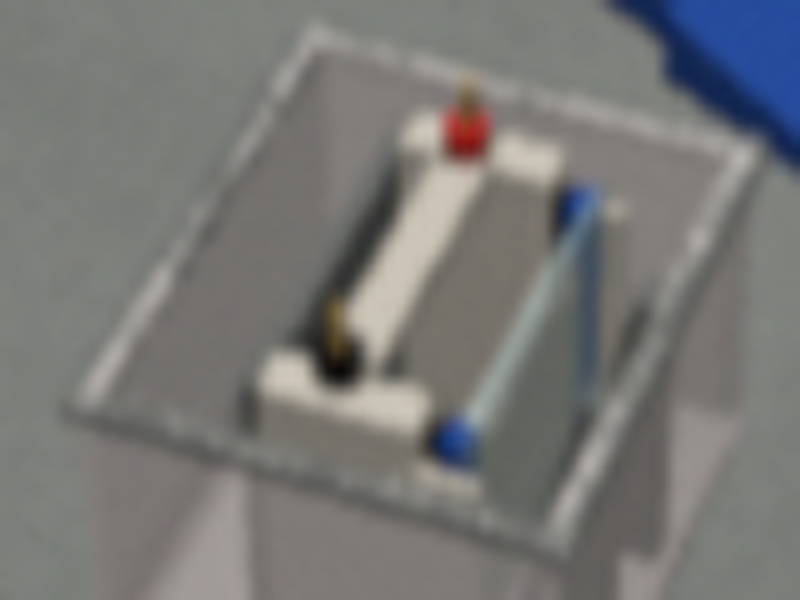

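The pictures give the tank rim corners. In top-view zoom pixels they are (42,205), (515,33), (680,450) and (175,598). In side-view zoom pixels they are (78,408), (312,30), (760,148) and (560,550).

```bash
python3 - <<'E'
from h import *
c=ctrl.camera('top');s=ctrl.camera('side')
def f(P,ox,oy,k):return [(ox+(x+.5)/k-.5,oy+(y+.5)/k-.5) for x,y in P]
for k,P in((c,f([(42,205),(515,33),(680,450),(175,598)],224,192,10)),(s,f([(78,408),(312,30),(760,148),(560,550)],265,213,10))):
    W=np.array([onz(k,u,v,.112)[:2] for u,v in P]);d=np.roll(W,-1,0)-W
    print('tank',W.mean(0).round(4),np.linalg.norm(d,axis=1).round(4),np.degrees(np.arctan2(d[:,1],d[:,0])).round(1))
P=f([(47,262),(218,287),(78,38)],355,188,5);W=np.array([onz(c,u,v,.008)[:2] for u,v in P])
for a,b in((0,1),(0,2)):
    d=W[b]-W[a];print('rack',np.linalg.norm(d).round(4),np.degrees(np.arctan2(d[1],d[0])).round(1))
print(W)
o1,d1=ray(c,*f([(170,176)],355,188,5)[0]);o2,d2=ray(s,*f([(170,58)],350,155,4)[0])
A=np.c_[d1,-d2];t=np.linalg.lstsq(A,o2-o1,rcond=None)[0];print('head top',o1+t[0]*d1,o2+t[1]*d2)
# ribs on top view & cassette blue strips
for n,X in(('rib y?',(370,490)),('rib',(492,445)),('blue',(240,452)),('blue',(522,348))):
    u,v=f([X],224,192,10)[0];print(n,onz(c,u,v,.106).round(4))
for n,X in(('rib',(648,320)),('blue',(460,440)),('blue',(580,208))):
    u,v=f([X],265,213,10)[0];print('side',n,onz(s,u,v,.106).round(4))
E
```

```text
tank [0.5177 0.2106] [0.15   0.1364 0.1536 0.125 ] [ -73.8 -161.9  102.    16.8]
tank [0.5142 0.2164] [0.1512 0.1299 0.1517 0.129 ] [ -73.7 -163.5  106.    16.2]
rack 0.1109 -102.7
rack 0.1498 -13.7
[[ 0.45345555 -0.10986919]
 [ 0.4291584  -0.21805523]
 [ 0.5989824  -0.14527198]]
head top [ 0.48863927 -0.17246431  0.12595745] [ 0.48687426 -0.17322957  0.1258925 ]
rib y? [0.4672 0.2086 0.106 ]
rib [0.4777 0.1719 0.106 ]
blue [0.4813 0.2467 0.106 ]
blue [0.506  0.1615 0.106 ]
side rib [0.4628 0.1905 0.106 ]
side blue [0.4759 0.2531 0.106 ]
side blue [0.5012 0.1681 0.106 ]
```

Emit:
servo_tool(motion=[[0,6,6,0,-10],[0,12,12,0,-20],[0,18,18,0,-30],[0,22,24,0,-37.3],[0,26.3,32.8,0,-37.3],[0,26.3,32.8,0,-37.3],[0,26.3,32.8,0,-37.3],[0,26.3,32.8,0,-37.3],[0,26.3,32.8,-5,-37.3],[0,26.3,32.8,-9,-37.3],[0,26.3,32.8,-10.9,-37.3],[0,26.3,32.8,-10.9,-37.3],[0,26.3,32.8,-10.9,-37.3]], squeeze=5)

```text
time_s: 2.02
ee_pos: [0.4877, -0.1745, 0.2967]
eef_rot: [3.141, -0.001, -0.231]
force: [0.3, -0.2, 0.0]
grip_width: 0.0937
grip_force: 0.0
```

```bash
python3 - <<'E'
from h import *
T=shot('top','t1.png');S=shot('side','s1.png')
z=lambda I,x,y,w,h,k:cv2.resize(I[y:y+h,x:x+w,::-1],None,fx=k,fy=k,interpolation=cv2.INTER_CUBIC)
W=np.hstack([z(T['image'],345,175,80,100,5),z(S['image'],350,120,80,100,5)]);cv2.imwrite('pics/c1.png',W)
print(ctrl.get_obs())
E
```

```text
{'time_s': 2.125, 'qpos': array([-4.13974521e-01,  3.47313312e-01,  1.72736220e+00, -1.43272026e-05,
        1.06512787e+00,  1.38731031e+00]), 'joint_vel': array([ 0.00249878,  0.00043127,  0.00445324,  0.00163612, -0.00163708,
        0.00117871]), 'tau': array([-1.18538607e-01, -5.13053298e+01, -3.09669363e+01,  2.22705089e-02,
       -6.05858210e-02, -6.45119420e-03]), 'ee_pos': array([ 0.48772965, -0.17431531,  0.29675485]), 'eef_rot': array([ 3.14125385e+00, -1.75694658e-03, -2.30481280e-01]), 'force': array([-0.07205775,  0.43352556, -0.0822021 ]), 'moment': array([0.03591512, 0.05320546, 0.0150401 ]), 'grip_force': 0.0, 'grip_width': 0.094069671607525}
```

View pics/c1.png

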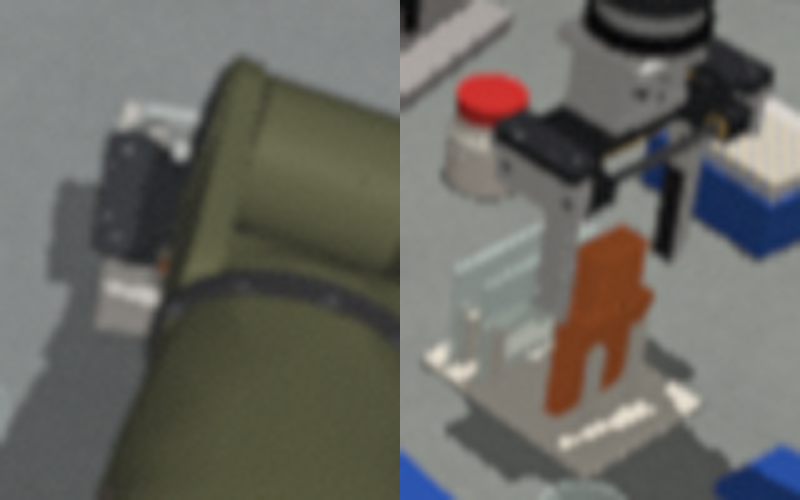

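The gripper stands astride the orange head in the side view, with fingers at about (555,300) and (675,250) around the head at (610,265). I'll close gently.

Emit:
servo_tool(motion=[[0.3,0,0,0,0],[0.5,0,0,0,0],[0.6,0,0,0,0],[0.7,0,0,0,0],[0.7,0,0,0,0]], squeeze=5)

```text
time_s: 2.75
ee_pos: [0.4877, -0.174, 0.2956]
eef_rot: [-3.141, 0.0, -0.23]
force: [0.9, 0.5, 0.8]
grip_width: 0.047
grip_force: 0.3
```

Emit:
servo_tool(motion=[[0.8,0,0,0,0],[0.8,0,0,0,0],[0.8,0,0,0,0],[0.8,0,0,0,0]], squeeze=5)

```text
time_s: 3.25
ee_pos: [0.4877, -0.174, 0.2957]
eef_rot: [-3.142, -0.0, -0.23]
force: [0.4, -0.5, 0.2]
grip_width: 0.0403
grip_force: 5.0
```

Emit:
servo_tool(motion=[[0.8,0,0,0,0],[0.8,0,0,0,0],[0.8,0,0,2,0],[0.8,0,0,5,0],[0.8,0,0,9,0],[0.8,0,0,13,0],[0.8,0,0,15,0],[0.8,0,0,15,0]], squeeze=30)

```text
time_s: 4.25
ee_pos: [0.4876, -0.174, 0.4465]
eef_rot: [3.141, -0.002, -0.23]
force: [0.5, -0.5, -2.1]
grip_width: 0.0399
grip_force: 30.0
```

Emit:
servo_tool(motion=[[0.8,0,4,1,5],[0.8,-0.5,10,1,10],[0.8,-1,16,1,18],[0.8,-1.2,22,1,25],[0.8,-1.5,28,1,29.6],[0.8,-1.6,33,1,29.6],[0.8,-1.76,36,1,29.6],[0.8,-1.76,37.4,1,29.6],[0.8,-1.76,37.4,1,29.6],[0.8,-1.76,37.4,1,29.6],[0.8,-1.76,37.4,1,29.6]], squeeze=30)

```text
time_s: 5.62
ee_pos: [0.4702, 0.1991, 0.4556]
eef_rot: [3.142, -0.0, 0.285]
force: [-0.5, 0.3, -1.8]
grip_width: 0.0399
grip_force: 30.0
```

```bash
python3 - <<'E'
from h import *
T=shot('top','t2.png');S=shot('side','s2.png')
z=lambda I,x,y,w,h,k:cv2.resize(I[y:y+h,x:x+w,::-1],None,fx=k,fy=k,interpolation=cv2.INTER_CUBIC)
W=np.zeros((600,800,3),np.uint8);W[:,:600]=z(S['image'],260,190,100,100,6);W[:200,600:]=z(T['image'],210,170,100,100,2);cv2.imwrite('pics/c2.png',W)
o=ctrl.get_obs();print(o['ee_pos'],o['eef_rot'],o['force'])
p=o['ee_pos'];y=o['eef_rot'][2];ex=np.array([np.cos(y),np.sin(y),0]);ey=np.array([-ex[1],ex[0],0])
# expected wedge points in side zoom px, head centred at z_tcp-.180+dz
for dz in(-.004,.004):
  h=p+[0,0,-.18+dz]
  for n,q in(('tipF+',h+.012*ex+.03*ey-[0,0,.107]),('tipF-',h+.012*ex-.03*ey-[0,0,.107]),('tipB+',h+.001*ex+.03*ey-[0,0,.107]),('top-B+',h-.012*ex+.02*ey+[0,0,.022])):
    print(dz,n,((proj(S,q)-[260,190]+.5)*6-.5).round(0))
E
```

```text
[0.47016899 0.19937123 0.45572336] [ 3.14158641e+00 -1.71026641e-04  2.85492905e-01] [ 0.03316976 -1.22369225 -1.25498654]
-0.004 tipF+ [343. 276.]
-0.004 tipF- [393. 183.]
-0.004 tipB+ [368. 283.]
-0.004 top-B+ [415.  32.]
0.004 tipF+ [343. 262.]
0.004 tipF- [394. 169.]
0.004 tipB+ [369. 269.]
0.004 top-B+ [416.  16.]
```

View pics/c2.png

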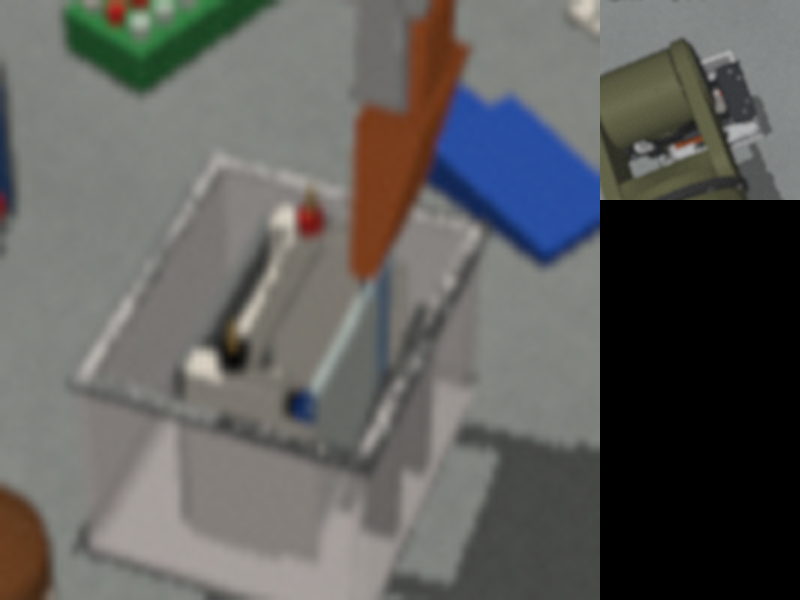

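The side view shows the wedge tip's +y end at (350,268)-(378,280), about 7 zoom pixels right of the prediction. Its height is as predicted, so tip z is about 0.168. I'll shift it slightly, then descend gently.

Emit:
servo_tool(motion=[[0.8,0.05,0.5,0,0],[0.8,0.05,0.5,-2,0],[0.8,0.05,0.5,-4,0],[0.8,0.05,0.5,-5.5,0],[0.8,0.05,0.5,-6,0],[0.8,0.05,0.5,-6.2,0],[0.8,0.05,0.5,-6.4,0],[0.8,0.05,0.5,-6.6,0],[0.8,0.05,0.5,-6.8,0],[0.8,0.05,0.5,-7.0,0],[0.8,0.05,0.5,-7.0,0],[0.8,0.05,0.5,-7.0,0]])

```text
time_s: 7.22
ee_pos: [0.4706, 0.205, 0.3857]
eef_rot: [-3.142, -0.0, 0.286]
force: [0.2, 0.2, -1.2]
grip_width: 0.0401
grip_force: 30.0
```

```bash
python3 - <<'E'
from h import *
S=shot('side','s3.png')
z=lambda I,x,y,w,h,k:cv2.resize(I[y:y+h,x:x+w,::-1],None,fx=k,fy=k,interpolation=cv2.INTER_CUBIC)
cv2.imwrite('pics/c3.png',z(S['image'],280,200,75,75,8))
o=ctrl.get_obs();print(o['ee_pos'],o['eef_rot'],o['force'],o['moment'])
E
```

```text
[0.47058389 0.20498473 0.38570315] [-3.14156777e+00 -9.95167875e-05  2.86401133e-01] [-0.05483667  0.21684227 -1.98387724] [ 0.01516273 -0.03249771  0.03534015]
```

View pics/c3.png

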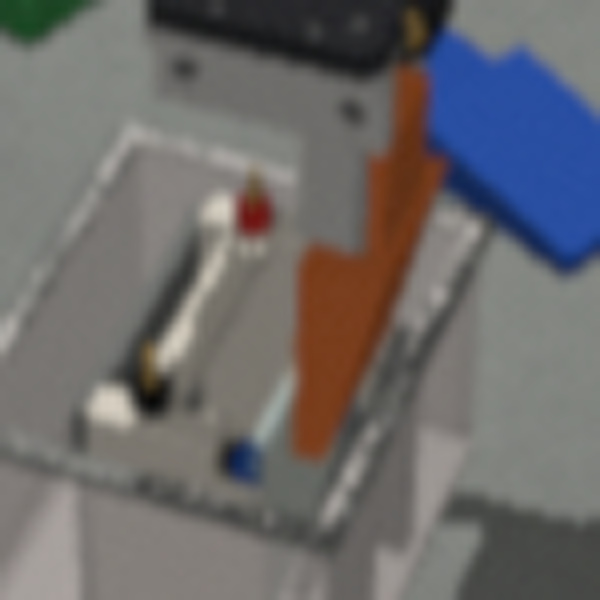

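The tip at (295-325,455) is in front of the cassette and inside the rim, with no contact force. I'll keep descending.

Emit:
servo_tool(motion=[[0.8,0,0,-0.2,0],[0.8,0,0,-0.4,0],[0.8,0,0,-0.6,0],[0.8,0,0,-0.8,0],[0.8,0,0,-1.0,0],[0.8,0,0,-1.0,0]])

```text
time_s: 8.02
ee_pos: [0.4706, 0.205, 0.3756]
eef_rot: [-3.142, -0.001, 0.286]
force: [1.3, 1.4, -1.8]
grip_width: 0.0398
grip_force: 30.0
```

Emit:
servo_tool(motion=[[0.8,0,0,-0.2,0],[0.8,0,0,-0.4,0],[0.8,0,0,-0.6,0],[0.8,0,0,-0.6,0]])

```text
time_s: 8.52
ee_pos: [0.4709, 0.205, 0.37]
eef_rot: [-3.142, -0.002, 0.286]
force: [6.2, 1.1, 0.5]
grip_width: 0.04
grip_force: 30.0
```

Rib contact is felt at -x. I'll move toward the cassette along the tank's x.

Emit:
servo_tool(motion=[[0.8,0.1,0.03,0,0],[0.8,0.19,0.06,0,0],[0.8,0.19,0.06,0,0],[0.8,0.19,0.06,0,0]])

```text
time_s: 9.02
ee_pos: [0.4723, 0.2056, 0.3693]
eef_rot: [3.142, 0.001, 0.286]
force: [0.5, 0.1, -1.3]
grip_width: 0.0396
grip_force: 30.0
```

Emit:
servo_tool(motion=[[0.8,0.1,0.03,0,0],[0.8,0.19,0.06,0,0],[0.8,0.19,0.06,0,0],[0.8,0.19,0.06,0,0]])

```text
time_s: 9.52
ee_pos: [0.4744, 0.2062, 0.3696]
eef_rot: [3.142, 0.0, 0.286]
force: [-0.3, 0.1, -0.7]
grip_width: 0.0399
grip_force: 30.0
```

Emit:
servo_tool(motion=[[0.8,0.1,0.03,0,0],[0.8,0.19,0.06,0,0],[0.8,0.19,0.06,0,0],[0.8,0.19,0.06,0,0]])

```text
time_s: 10.02
ee_pos: [0.4763, 0.2068, 0.3696]
eef_rot: [-3.142, 0.0, 0.286]
force: [0.7, 0.0, -1.1]
grip_width: 0.04
grip_force: 30.0
```

Emit:
servo_tool(motion=[[0.8,0.1,0.03,0,0],[0.8,0.1,0.03,0,0],[0.8,0.1,0.03,0,0]])

```text
time_s: 10.4
ee_pos: [0.4772, 0.2071, 0.3696]
eef_rot: [3.142, 0.001, 0.286]
force: [-4.1, -0.5, 0.0]
grip_width: 0.0394
grip_force: 30.0
```

The cassette is at x≈0.4765 and the ribs at about 0.471, so it should be snug about 28 mm deeper. I'll back off slightly and descend along the cassette.

Emit:
servo_tool(motion=[[0.8,-0.1,-0.03,0,0],[0.8,-0.1,-0.03,-0.4,0],[0.8,-0.1,-0.03,-0.8,0],[0.8,-0.1,-0.03,-1.2,0],[0.8,-0.1,-0.03,-1.5,0],[0.8,-0.1,-0.03,-1.8,0],[0.8,-0.1,-0.03,-1.8,0],[0.8,-0.1,-0.03,-1.8,0]])

```text
time_s: 11.4
ee_pos: [0.4763, 0.2068, 0.3518]
eef_rot: [-3.142, -0.0, 0.286]
force: [-0.3, 0.5, -1.2]
grip_width: 0.0398
grip_force: 30.0
```

Emit:
servo_tool(motion=[[0.8,0,0,-0.1,0],[0.8,0,0,-0.2,0],[0.8,0,0,-0.3,0],[0.8,0,0,-0.3,0],[0.8,0,0,-0.3,0]])

```text
time_s: 12.02
ee_pos: [0.4763, 0.2068, 0.3487]
eef_rot: [-3.142, -0.0, 0.286]
force: [0.2, -0.4, -1.4]
grip_width: 0.0398
grip_force: 30.0
```

Emit:
servo_tool(motion=[[0.8,0,0,-0.1,0],[0.8,0,0,-0.2,0],[0.8,0,0,-0.3,0],[0.8,0,0,-0.3,0],[0.8,0,0,-0.3,0]])

```text
time_s: 12.65
ee_pos: [0.4764, 0.2068, 0.346]
eef_rot: [-3.141, -0.001, 0.286]
force: [3.4, 2.0, 3.4]
grip_width: 0.0398
grip_force: 30.0
```

Emit:
servo_tool(motion=[[0.8,0,0,-0.1,0],[0.8,0,0,-0.2,0],[0.8,0,0,-0.2,0],[0.8,0,0,-0.2,0]])

```text
time_s: 13.15
ee_pos: [0.4765, 0.2069, 0.3444]
eef_rot: [-3.141, -0.002, 0.286]
force: [5.7, 2.2, 7.1]
grip_width: 0.0397
grip_force: 30.0
```

Snug. I'll release, rise and close the fingers above the top.

Emit:
servo_tool(motion=[[0.5,0,0,0,0],[0.3,0,0,0,0],[0.2,0,0,0,0],[0.2,0,0,0,0],[0.2,0,0,2,0],[0.2,0,0,5.5,0],[1,0,0,5.5,0],[1,0,0,5.5,0],[1,0,0,5.5,0],[1,0,0,5.5,0],[1,0,0,5.5,0],[1,0,0,5.5,0]], squeeze=10)

```text
time_s: 14.65
ee_pos: [0.4763, 0.2068, 0.3985]
eef_rot: [3.142, 0.0, 0.286]
force: [-0.0, -0.7, 0.6]
grip_width: 0.0186
grip_force: 0.0
```

```bash
python3 - <<'E'
from h import *
S=shot('side','s4.png')
z=lambda I,x,y,w,h,k:cv2.resize(I[y:y+h,x:x+w,::-1],None,fx=k,fy=k,interpolation=cv2.INTER_CUBIC)
cv2.imwrite('pics/c4.png',z(S['image'],270,160,90,100,6))
o=ctrl.get_obs();print(o['ee_pos'],o['grip_width'],o['force'])
E
```

```text
[0.47627606 0.20676665 0.3985891 ] 0.014393221244817966 [-0.25478347  0.48581374  0.3624066 ]
```

View pics/c4.png

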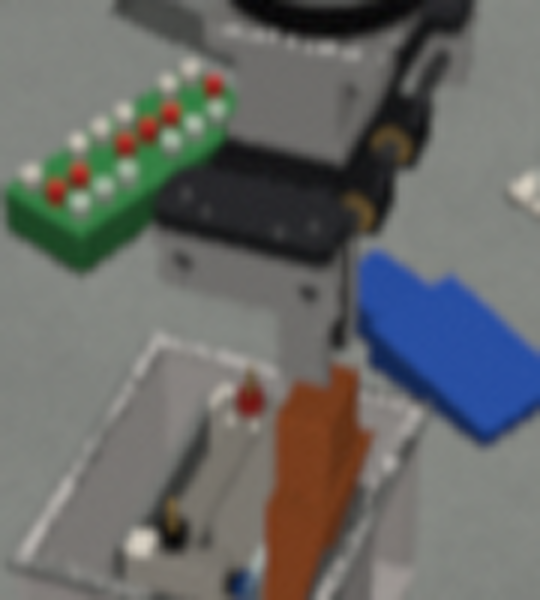

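The wedge stands by itself in the gap at (310,480), with the closed fingertips just above its top at (305,380). I'll press slowly.

Emit:
servo_tool(motion=[[1,0,0,-0.4,0],[1,0,0,-0.8,0],[1,0,0,-1.0,0],[1,0,0,-1.1,0],[1,0,0,-1.2,0],[1,0,0,-1.2,0]])

```text
time_s: 15.45
ee_pos: [0.4762, 0.2068, 0.3866]
eef_rot: [-3.142, 0.0, 0.286]
force: [-0.0, 0.1, 0.7]
grip_width: 0.0006
grip_force: 0.0
```

Emit:
servo_tool(motion=[[1,0,0,-0.05,0],[1,0,0,-0.1,0],[1,0,0,-0.15,0],[1,0,0,-0.2,0],[1,0,0,-0.2,0]])

```text
time_s: 16.08
ee_pos: [0.4763, 0.2068, 0.3846]
eef_rot: [3.142, 0.0, 0.286]
force: [-0.0, 0.4, -0.8]
grip_width: -0.0001
grip_force: 0.0
```

Emit:
servo_tool(motion=[[1,0,0,-0.05,0],[1,0,0,-0.1,0],[1,0,0,-0.15,0],[1,0,0,-0.2,0],[1,0,0,-0.2,0]])

```text
time_s: 16.7
ee_pos: [0.4763, 0.2068, 0.3828]
eef_rot: [-3.142, -0.0, 0.286]
force: [0.1, 0.4, 1.9]
grip_width: 0.0004
grip_force: 1.0
```

Emit:
servo_tool(motion=[[1,0,0,-0.05,0],[1,0,0,-0.1,0],[1,0,0,-0.1,0]])

```text
time_s: 17.08
ee_pos: [0.4763, 0.2068, 0.382]
eef_rot: [-3.142, -0.001, 0.286]
force: [1.6, -0.3, 5.3]
grip_width: 0.0
grip_force: 2.5
```

Emit:
servo_tool(motion=[[1,0,0,-0.05,0],[1,0,0,-0.1,0],[1,0,0,-0.15,0],[1,0,0,-0.15,0],[1,0,0,-0.15,0]])

```text
time_s: 17.7
ee_pos: [0.4764, 0.2068, 0.3809]
eef_rot: [-3.141, -0.002, 0.286]
force: [0.6, 0.0, 7.5]
grip_width: 0.0005
grip_force: 4.1
```

Emit:
servo_tool(motion=[[1,0,0,-0.05,0],[1,0,0,-0.1,0],[1,0,0,-0.1,0],[1,0,0,-0.1,0]])

```text
time_s: 18.2
ee_pos: [0.4764, 0.2069, 0.3802]
eef_rot: [-3.141, -0.002, 0.286]
force: [0.5, 0.8, 10.4]
grip_width: 0.0003
grip_force: 5.2
```

Emit:
servo_tool(motion=[[1,0,0,-0.05,0],[1,0,0,-0.1,0],[1,0,0,-0.15,0],[1,0,0,-0.15,0],[1,0,0,-0.15,0]])

```text
time_s: 18.82
ee_pos: [0.4765, 0.2069, 0.3791]
eef_rot: [-3.141, -0.003, 0.286]
force: [-0.2, -0.2, 14.3]
grip_width: 0.0002
grip_force: 6.8
```

Emit:
servo_tool(motion=[[1,0,0,-0.05,0],[1,0,0,-0.05,0],[1,0,0,-0.05,0]])

```text
time_s: 19.2
ee_pos: [0.4765, 0.2069, 0.3787]
eef_rot: [-3.141, -0.003, 0.286]
force: [-0.0, 0.4, 14.5]
grip_width: 0.0007
grip_force: 7.4
```

Emit:
servo_tool(motion=[[1,0,0,-0.05,0],[1,0,0,-0.1,0],[1,0,0,-0.1,0],[1,0,0,-0.1,0]])

```text
time_s: 19.7
ee_pos: [0.4765, 0.2069, 0.378]
eef_rot: [-3.141, -0.004, 0.286]
force: [-0.7, -0.7, 16.9]
grip_width: 0.0005
grip_force: 8.5
```

```bash
python3 -c "
from h import *
a=[]
for i in range(4): ctrl.camera('side'); o=ctrl.get_obs(); a.append([o['force'][2],o['ee_pos'][2]])
print(a)"
```

```text
[[np.float64(16.50591611782804), np.float64(0.37802767309451657)], [np.float64(16.3191911157884), np.float64(0.37802287501707604)], [np.float64(16.21731089658748), np.float64(0.37802307936811624)], [np.float64(16.713673047119617), np.float64(0.37803442887965116)]]
```

At 16.5 N. I'll lift off, then do the second push as a check.

Emit:
servo_tool(motion=[[1,0,0,0.3,0],[1,0,0,0.8,0],[1,0,0,0.8,0],[1,0,0,0.5,0],[1,0,0,0.35,0],[1,0,0,0.25,0],[1,0,0,0.2,0],[1,0,0,0.15,0],[1,0,0,0.1,0],[1,0,0,0.1,0]])

```text
time_s: 21.15
ee_pos: [0.4762, 0.2068, 0.3781]
eef_rot: [-3.142, -0.001, 0.286]
force: [-4.6, -2.2, 10.5]
grip_width: 0.0007
grip_force: 5.0
```

Emit:
servo_tool(motion=[[1,0,0,-0.05,0],[1,0,0,-0.1,0],[1,0,0,-0.1,0],[1,0,0,-0.1,0]])

```text
time_s: 21.65
ee_pos: [0.4762, 0.2068, 0.3776]
eef_rot: [-3.141, -0.002, 0.287]
force: [-5.9, -1.9, 13.8]
grip_width: 0.0006
grip_force: 7.1
```

Emit:
servo_tool(motion=[[1,0,0,-0.05,0],[1,0,0,-0.05,0],[1,0,0,-0.05,0]])

```text
time_s: 22.02
ee_pos: [0.4762, 0.2068, 0.3772]
eef_rot: [-3.141, -0.002, 0.286]
force: [-6.3, -1.8, 14.8]
grip_width: 0.0005
grip_force: 7.7
```

Emit:
servo_tool(motion=[[1,0,0,0.3,0],[1,0,0,0.8,0],[1,0,0,0.8,0],[1,0,0,0.5,0],[1,0,0,0.35,0],[1,0,0,0.25,0],[1,0,0,0.2,0],[1,0,0,0.15,0],[1,0,0,0.1,0],[1,0,0,0.1,0],[1,0,0,0.05,0],[1,0,0,0,0],[1,0,0,0,0],[1,0,0,0,0]])

```text
time_s: 23.78
ee_pos: [0.4762, 0.2068, 0.3772]
eef_rot: [-3.142, -0.002, 0.286]
force: [-5.6, -2.4, 14.5]
grip_width: 0.0007
grip_force: 7.5
```

Emit:
servo_tool(motion=[[1,0,0,-0.05,0],[1,0,0,-0.07,0],[1,0,0,-0.07,0],[1,0,0,-0.07,0]])

```text
time_s: 24.28
ee_pos: [0.4762, 0.2068, 0.3767]
eef_rot: [-3.141, -0.002, 0.286]
force: [-6.7, -1.9, 16.5]
grip_width: 0.0004
grip_force: 8.6
```

```bash
python3 -c "
from h import *
for i in range(3): ctrl.camera('side'); o=ctrl.get_obs(); print(o['force'],o['ee_pos'][2])"
```

```text
[-6.49359386 -3.05230955 17.97172095] 0.37672357670638457
[-7.06188076 -1.51092531 16.41243098] 0.3767298060054428
[-6.39547836 -2.61845092 17.89065273] 0.37673882868905106
```

Now 17.2 N with 0.5 mm sink, so it is locked. I'll lift clear and check.

Emit:
servo_tool(motion=[[1,0,0,0.3,0],[1,0,0,1,0],[1,0,0,3,0],[1,0,0,6,0],[1,0,0,9,0],[1,0,0,9,0],[1,0,0,9,0]])

```text
time_s: 25.3
ee_pos: [0.4762, 0.2068, 0.4641]
eef_rot: [3.142, 0.001, 0.286]
force: [0.2, -0.0, 0.4]
grip_width: 0.0007
grip_force: 0.0
```

```bash
python3 - <<'E'
from h import *
S=shot('side','s5.png')
z=lambda I,x,y,w,h,k:cv2.resize(I[y:y+h,x:x+w,::-1],None,fx=k,fy=k,interpolation=cv2.INTER_CUBIC)
cv2.imwrite('pics/c5.png',z(S['image'],250,160,120,120,5))
o=ctrl.get_obs();print(o['ee_pos'],o['force'])
E
```

```text
[0.47625575 0.20676761 0.46382999] [-0.09656226 -0.28389501  0.55452181]
```

View pics/c5.png

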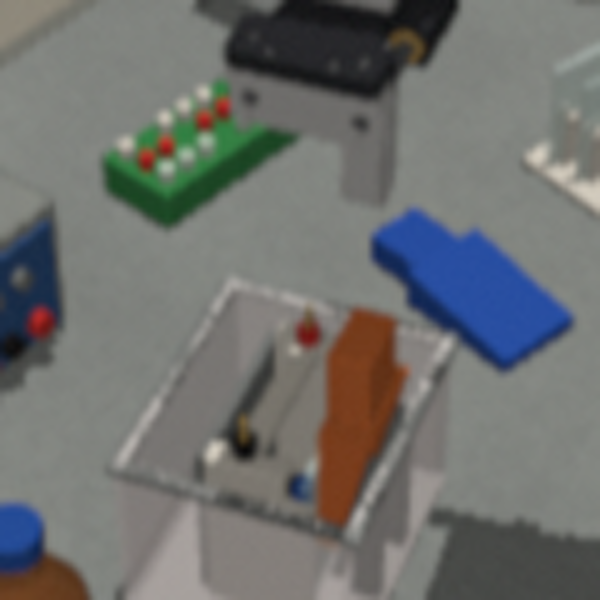

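The wedge stands upright and alone in the gap at (360,420). One last confirming push will show whether it is locked.

Emit:
servo_tool(motion=[[1,0,0,-4,0],[1,0,0,-7,0],[1,0,0,-8,0],[1,0,0,-8.4,0],[1,0,0,-8.6,0],[1,0,0,-8.7,0],[1,0,0,-8.8,0],[1,0,0,-8.85,0],[1,0,0,-8.9,0],[1,0,0,-8.95,0],[1,0,0,-8.95,0],[1,0,0,-8.95,0]])

```text
time_s: 26.85
ee_pos: [0.4762, 0.2068, 0.3768]
eef_rot: [-3.142, -0.001, 0.286]
force: [-5.3, -2.1, 11.8]
grip_width: 0.0004
grip_force: 6.1
```

Emit:
servo_tool(motion=[[1,0,0,-0.05,0],[1,0,0,-0.05,0],[1,0,0,-0.05,0],[1,0,0,-0.05,0]])

```text
time_s: 27.35
ee_pos: [0.4762, 0.2068, 0.3767]
eef_rot: [-3.142, -0.002, 0.286]
force: [-6.4, -2.8, 17.0]
grip_width: 0.0007
grip_force: 8.1
```

At 17 N it didn't sink at all, so it is locked. I'll lift off and hand in.

Emit:
servo_tool(motion=[[1,0,0,0.3,0],[1,0,0,1,0],[1,0,0,4,0],[1,0,0,9,0],[1,0,0,9,0],[1,0,0,9,0],[1,0,0,9,0]])

```text
time_s: 28.22
ee_pos: [0.4763, 0.2068, 0.4638]
eef_rot: [3.142, 0.002, 0.286]
force: [1.5, -0.1, -0.2]
grip_width: 0.0004
grip_force: 0.0
```

```bash
python3 -c "
from station import ctrl
print(ctrl.get_obs()['force'], ctrl.hand_in())"
```

```text
the job is handed in; nothing more can be done
[ 1.45560588 -0.07521266 -0.22597292] None
```

The orange wedge stands by itself in the gap, thin end down, and held without sinking at a final 17 N push; I handed the job in at about 28 s, but no verdict came back.

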